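Set out a stirring place on the dairy lab bench

ROBOT

A 7-joint arm with a two-finger parallel gripper is mounted at the origin on the work surface. World frame = base frame: x ahead of the robot, y to its left, z up, the work surface at z = 0. Lengths are in m, angles in rad, forces in N, time in s.
With the tool pointing down it reaches from about 0.425 to 0.875 m from the base axis. Payload 8.4 kg.
Tool frame: the origin (TCP) lies midway between the tips of the shut fingers; the grasp point (between the pads) lies behind it (bot.grip_depth is the z of the grasp point in the tool frame, in m); z points along the fingers, y is the line along which they close (so a half turn about z gives the same grasp; the last joint's range is limited). The gripper opens to 85 mm and grips with 20 to 120 N. Pads are 22 mm wide; open, the fingers measure 114 mm over their backs; the gripper's body (76 mm by 85 mm) begins 54 mm behind the grasp point. The pads swing forward as they close: fully open they stand 13 mm farther back than shut.
Start: joints at [1.01, 0.333, 0.04, 1.465, -0.013, 1.343, -0.059], TCP at [0.29, -0.582, 0.231] pointing down, gripper open.
Joint ranges: [-2.58, 2.58], [-0.38, 2.09], [-1.3, 1.39], [0.25, 2.4], [-1.5, 4.64], [0.08, 2.09], [-2.65, 2.65]. Speed limits (rad/s): [2.22, 2.22, 2.79, 2.79, 3.14, 3.14, 3.14].

INTERFACE

Orientations are given as a rotation vector (axis times angle).
In Python, from bench import get_obs, cams, bot gives the robot as it stands.
- The arm moves only by the tool carry_out, never from a script. Its argument "steps" is a list that holds one entry, the list of rows, each a list of 7 numbers: the finger opening in mm, from 0 to 85.4, then the shift along the tool's x, y, z each as a share of 0.25 m, from -1 to 1, then the turn, a rotation vector about the tool's x, y, z each as a share of 30 degrees, from -1 to 1. In form: [[[hand, tx, ty, tz, wx, wy, wz], ...]]. A call has 1 to 10 rows; each row is the pose to reach, as a shift and turn from the pose commanded when the call began, along the tool's axes at that moment; what a row does not reach only later rows make up. A row lasts 1/8 s, in which the tool goes at most 62.5 mm and 10.7 degrees, less where a joint would pass 70% of its speed; a pose out of reach is approached as far as the arm can. A call with a number of a shift or a turn outside -1 to 1 is refused whole. A call with a gripper value outside its range is refused whole. The fingers move at their own pace and stop on an object; "force" is the grip in N (left out, the last holds). Time passes only in rows, so rows that repeat a pose let the fingers close. It gives the time, the measured TCP pose, the force, the opening and the grip force at its end, in the units of the state.
- get_obs(): the state, without advancing time (a new reading comes with each control period).
- cams.camera(name): name is "scene" or "top" or "wrist"; returns the picture (384x512x3 uint8, red, green, blue); there is no depth.
- cams.calibration(name): a dict with "fx", "fy", "cx", "cy" (pixels), "R" (3x3) and "t" (3): a world point X has camera coordinates R X + t. Camera axes: x right, y down, z forward; pixel columns grow to the right and rows downward; lengths in m; the calibration is good to about 2 mm. A picture is of the moment at which its call begins: read the wrist's pose just before it. calibration takes no time and is no camera call; for the wrist camera it gives the pose at the moment of the call.
- bot.finish_job(): hands the job in; it is judged then, once.
The state is a dict: "clock": time; "joints": joint angles; "qd": joint speeds; "tau": joint torques, N m; "ee_pos": TCP position; "tool_rot": TCP orientation; "force": force on the tool from outside, world axes, zero at the start; "wrist_torque": the same for the moment, N m; "gripper_width": finger opening in m; "grip_force": force on a finger pad.
Only numpy, scipy, OpenCV 4.12 (cv2) and the standard library are available. Lean on these libraries where they do the work, as an engineer would, in place of code of your own. Each camera call takes 0.05 s, during which the arm holds its last target. There are 200 camera calls.

TASK

Set out this stirring place: stand the empty beaker in the middle of the stirrer's round steel plate and, once it stands there released, lay the knobbed cover centrally on top of it. Stand the taller of the two amber bottles in the middle of the round cork mat, and stand the small screw-lid jar on the bench midway between the beaker and that bottle, in line with them. Everything ends upright and let go; leave the short amber bottle, the porcelain dish and the rubber stopper where they are.

Things in the scene. Friction and masses are not known exactly. Their poses are not given: they have to be found in the camera images.
- stirrer: Magnetic stirrer, fixed: a white box 120 x 120 mm with a round steel plate of 92 mm diameter centred on top; the plate's top is 48 mm above the bench. Origin: centre of its underside on the bench (plate centre is straight above). z up, x away from its front, which has a knob and faces the robot within about 12 degrees; y to the left. The cork mat is always about 220 mm from it along its own y axis, on the left or on the right
- mat: Round cork mat, fixed, 80 mm diameter, 5 mm thick. Origin: centre of its underside on the bench; z up
- beaker: Empty white plastic beaker, open at the top, loose, about 70 g: 75 mm high, outer diameter 57 mm at the foot and 60 mm at the rim, wall 3 mm. Origin: centre of its underside; z up. Grasp across the outside
- cover: Flat white plastic cover, loose, about 50 g: a disc of 72 mm diameter, 4 mm thick, flat below, with a round grey knob in its middle, 16 mm diameter, from 4 to 26 mm above its underside. Origin: centre of its underside; z up. It rests flat on the beaker's rim
- tall_bottle: The taller of two closed amber glass bottles, loose, about 160 g: 110 mm high, body 44 mm diameter up to 80 mm, shoulder, then a black cap of 29 mm diameter from 90 to 110 mm. Origin: centre of its underside; z up
- jar: Small white plastic jar with a grey screw lid, loose, about 80 g: 48 mm high, body 42 mm diameter up to 34 mm, lid 45 mm diameter above that. Origin: centre of its underside; z up
- short_bottle: Bystander: the shorter amber glass bottle, loose, 66 mm high, body 44 mm diameter, black cap. Leave it alone. Origin: centre of its underside; z up
- dish: Bystander: small white porcelain dish, loose, 22 mm high, 70 mm diameter at the rim. Leave it alone. Origin: centre of its underside; z up
- stopper: Bystander: black rubber stopper, loose, 30 mm high, 42 mm diameter at the foot and 34 mm at the top. Leave it alone. Origin: centre of its underside; z up
Mind the look-alikes: they are no part of the job. What is shaped like the cover but purple is not meant.

How it is judged:
On the way, in this order (a step that is already met when the one before it is completed fails the run):
1. the beaker stands on the stirrer plate, released and not yet covered (horizontal distance between beaker and stirrer below 0.012 m and z of beaker in the frame of stirrer between 0.044 and 0.053 m and linear speed of beaker below 0.02 m/s and angle between beaker's own z axis and vertical below 0.08 rad and contact force between beaker and the fingers below 0.1 N and horizontal distance between cover and beaker above 0.05 m), for 0.2 s.
2. the cover lies on the beaker there, released (horizontal distance between beaker and stirrer below 0.012 m and z of beaker in the frame of stirrer between 0.044 and 0.053 m and linear speed of each of beaker, cover below 0.02 m/s and angle between each of beaker, cover's own z axis and vertical below 0.08 rad and contact force between each of beaker, cover and the fingers below 0.1 N and horizontal distance between cover and beaker below 0.01 m and z of cover in the frame of beaker between 0.071 and 0.079 m), for 0.2 s.
At the end, for the whole second after the job is handed in: Upright, at rest, released: beaker on the plate within 12 mm of its centre; cover flat on its rim within 10 mm; tall bottle on the mat within 12 mm of its centre; jar on the bench 93 to 127 mm (between centres) from both beaker and tall bottle, within 15 mm of the stirrer's y axis (all of step 2 and horizontal distance between tall_bottle and mat below 0.012 m and z of tall_bottle in the frame of mat between 0.002 and 0.009 m and linear speed of each of tall_bottle, jar below 0.02 m/s and angle between each of tall_bottle, jar's own z axis and vertical below 0.08 rad and horizontal distance between jar and beaker between 0.093 and 0.127 m and horizontal distance between jar and tall_bottle between 0.093 and 0.127 m and x of jar in the frame of stirrer between -0.015 and 0.015 m and height (world z) of jar between -0.003 and 0.004 m); the robot touches nothing.
It fails at once if the short amber bottle was displaced by more than 25 mm (distance of short_bottle from where it was at the start of the episode above 0.025 m).
It fails at once if the porcelain dish was displaced by more than 25 mm (distance of dish from where it was at the start of the episode above 0.025 m).
It fails at once if the rubber stopper was displaced by more than 25 mm (distance of stopper from where it was at the start of the episode above 0.025 m).
It also fails if it takes over 106 s, if anything falls off the work surface, if the arm or the gripper's body presses on something with over 40 N, if the wrist force passes 120 N, or if a joint passes its speed limit or range.

## Working session

There is one attempt and no reset: what is moved stays moved. The work goes in short steps, Python scripts to look and compute and a tool call to move; the robot and the scene stay as the last step left them, time stands still between calls to the robot, and variables do not carry over. Pictures are saved under pics/ and viewed, at most 14 in all, crops included, and the job is handed in when it is done.

Besides the shell and the picture viewer there is one more tool, called after "Emit:" as a command line: name --argument value ..., lists and objects as JSON in quotes. carry_out: Moves the arm, as the interface text tells. Its arguments: {"type":"object","properties":{"steps":{"type":"array"},"force":{"type":"number"}},"required":["steps"]}

```bash
mkdir -p pics
python3 - <<'E'
from bench import get_obs,cams,bot
import cv2,numpy as np
s=get_obs();print(s, bot.grip_depth)
for n in("scene","top"):
    cv2.imwrite(f"pics/{n}0.png",cams.camera(n)[:,:,::-1]);print(n,cams.calibration(n))
E
```

```text
{'clock': 0.0, 'joints': array([ 1.00981145,  0.33393129,  0.03984402,  1.4662816 , -0.01339758,
        1.34329786, -0.0585049 ]), 'qd': array([-0.00175222, -0.00069188,  0.00051054,  0.00100137, -0.0003614 ,
        0.00072512, -0.00175127]), 'tau': array([-4.25148301e-04, -6.58541179e+01,  1.36556190e+00, -4.05559838e+01,
        1.68888451e-02,  1.23134855e-02,  1.67154508e-05]), 'ee_pos': array([ 0.28938937, -0.58151005,  0.23040262]), 'tool_rot': array([-3.05668118e+00, -7.18590019e-01,  7.53659777e-04]), 'force': array([ 0.9471994 , -0.45786049,  0.4485774 ]), 'wrist_torque': array([-0.01522836, -0.00164797,  0.03766843]), 'grip_force': 0.0, 'gripper_width': 0.08527899953597931} -0.0187
scene {'fx': 462.3362116116046, 'fy': 462.3362116116046, 'cx': 253.79947598574935, 'cy': 198.00659186022338, 'R': array([[-0.51277286,  0.85845584,  0.01084312],
       [ 0.59682734,  0.36551894, -0.71427798],
       [-0.61713946, -0.35979089, -0.69977811]]), 't': array([ 0.28069228, -0.31050396,  1.5230284 ])}
top {'fx': 427.8437713579706, 'fy': 427.8437713579706, 'cx': 255.58176712603918, 'cy': 189.04963453355543, 'R': array([[ 0.01863029, -0.99981485, -0.00481529],
       [-0.98880308, -0.01771148, -0.14817142],
       [ 0.1480587 ,  0.00752185, -0.98894997]]), 't': array([5.67820226e-04, 5.58968216e-01, 9.96927376e-01])}
```

View pics/top0.png

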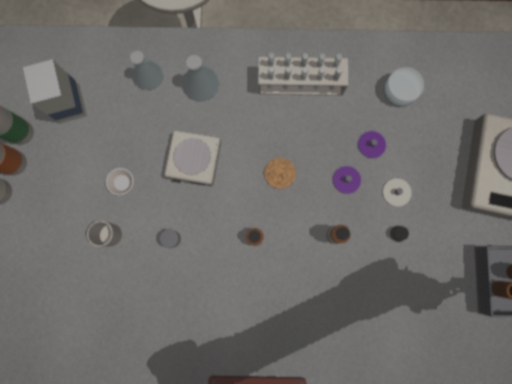

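View pics/scene0.png

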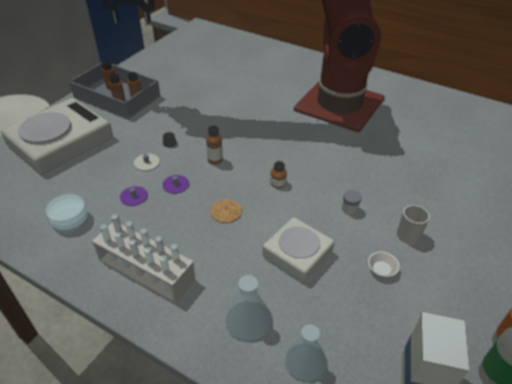

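The top view (x up, y left) shows:
- Stirrer plate (192,157), with the mat (280,173) to its right.
- Beaker (100,234), jar (169,238), dish (120,181) and stopper (399,233).
- Amber bottles at (255,236) and (340,233). The one at (340,233) looks taller in the scene view, at (214,145).
- Covers: white at (397,192), purple at (347,180) and (372,144). White is the one meant.

Next I'll confirm these in an enlarged crop and measure.

```bash
cat > h.py <<'E'
import numpy as np,cv2
from bench import get_obs,cams,bot
from scipy.spatial.transform import Rotation as Ro
def ray(c,u,v):
    R,t=c["R"],c["t"]; d=R.T@np.array([(u-c["cx"])/c["fx"],(v-c["cy"])/c["fy"],1]); return -R.T@t,d
def onz(c,u,v,z):
    o,d=ray(c,u,v); return o+d*(z-o[2])/d[2]
def proj(c,X):
    p=c["R"]@np.array(X)+c["t"]; return np.array([c["fx"]*p[0]/p[2]+c["cx"],c["fy"]*p[1]/p[2]+c["cy"]])
def blobs(mask,roi,mn=15):
    x0,y0,x1,y1=roi; m=np.ascontiguousarray(mask[y0:y1,x0:x1].astype(np.uint8)*255)
    cs,_=cv2.findContours(m,cv2.RETR_EXTERNAL,cv2.CHAIN_APPROX_NONE); out=[]
    for c in cs:
        a=cv2.contourArea(c)
        if a<mn: continue
        h=cv2.convexHull(c); M=cv2.moments(h)
        out.append((round(a),M["m10"]/M["m00"]+x0,M["m01"]/M["m00"]+y0,cv2.boundingRect(c)))
    return sorted(out,key=lambda o:-o[0])
def togo(p,yaw=None):
    "shares of 0.25 m in tool axes to bring TCP to p; angle"
    s=get_obs(); R=Ro.from_rotvec(s["tool_rot"]).as_matrix()
    return (R.T@(np.array(p)-s["ee_pos"])/0.25).round(3), np.degrees(np.arctan2(R[1,1],R[0,1])).round(1), R.round(3)
E
python3 - <<'E'
from h import *
t=cv2.imread("pics/top0.png");s=cv2.imread("pics/scene0.png");ct=cams.calibration("top");cs=cams.calibration("scene")
a=cv2.resize(t[120:260,80:420],(800,329),interpolation=3);b=cv2.resize(s[110:280,110:440],(520,268),interpolation=3)
o=np.zeros((600,800,3),np.uint8);o[:329]=a;o[331:599,:520]=b;cv2.imwrite("pics/crop.png",o)
def rep(n,img,c,mask,roi,z):
    for k in blobs(mask,roi)[:2]: print(n,k[0],np.round(k[1:3],1),k[3][2:],onz(c,k[1],k[2],z)[:2].round(4))
h=cv2.cvtColor(t,cv2.COLOR_BGR2HSV);H,S,V=[h[...,i].astype(int) for i in range(3)]
rep("mat",t,ct,(S>100)&(H<25),(255,150,305,195),.005)
rep("white top",t,ct,(V>150),(160,125,225,190),.048)
rep("cover",t,ct,V>140,(378,172,418,212),.004)
rep("knob",t,ct,V<125,(388,182,406,202),.026) 
rep("capT",t,ct,V<60,(325,220,355,250),.110)
rep("capS",t,ct,V<60,(240,222,270,250),.066)
rep("jar",t,ct,abs(V-int(np.median(V)))>14,(155,224,185,252),.048)
rep("beaker",t,ct,V>125,(82,218,118,252),.075)
rep("dish",t,ct,V>140,(103,165,138,198),.022)
rep("stopper",t,ct,V<60,(385,220,415,248),.030)
print(np.median(V))
h=cv2.cvtColor(s,cv2.COLOR_BGR2HSV);H,S,V=[h[...,i].astype(int) for i in range(3)]
rep("sc mat",s,cs,(S>100)&(H<25),(205,195,248,228),.005)
rep("sc cover",s,cs,V>150,(130,150,165,175),.004)
rep("sc beak",s,cs,V>130,(395,200,432,248),.075)
rep("sc capT",s,cs,V<60,(205,122,222,138),.105)
E
```

```text
mat 638 [279.6 172.9] (30, 29) [ 0.6067 -0.0489]
white top 1933 [192.2 156.3] (53, 50) [0.6359 0.167 ]
cover 583 [397.1 192. ] (29, 29) [ 0.5635 -0.3442]
knob 43 [396.4 191.1] (11, 7) [ 0.5622 -0.3353]
capT 86 [342.3 233. ] (12, 11) [ 0.453  -0.1849]
capS 57 [254.  236.1] (9, 10) [0.4441 0.0122]
jar 66 [160.9 236.8] (11, 17) [0.4393 0.2336]
jar 38 [176.2 239.2] (9, 16) [0.4342 0.1967]
beaker 88 [104.  233.7] (9, 16) [0.4431 0.3596]
dish 342 [117.2 180.4] (24, 26) [0.5775 0.3552]
stopper 172 [398.4 233.2] (18, 14) [ 0.4591 -0.3357]
116.0
sc mat 472 [225.6 210.7] (30, 22) [ 0.6079 -0.0465]
sc cover 196 [146.2 161.3] (25, 16) [ 0.5623 -0.3427]
sc beak 56 [416.8 211.4] (29, 19) [0.4347 0.3706]
sc capT 70 [213.2 130.7] (10, 10) [ 0.4563 -0.182 ]
```

View pics/crop.png

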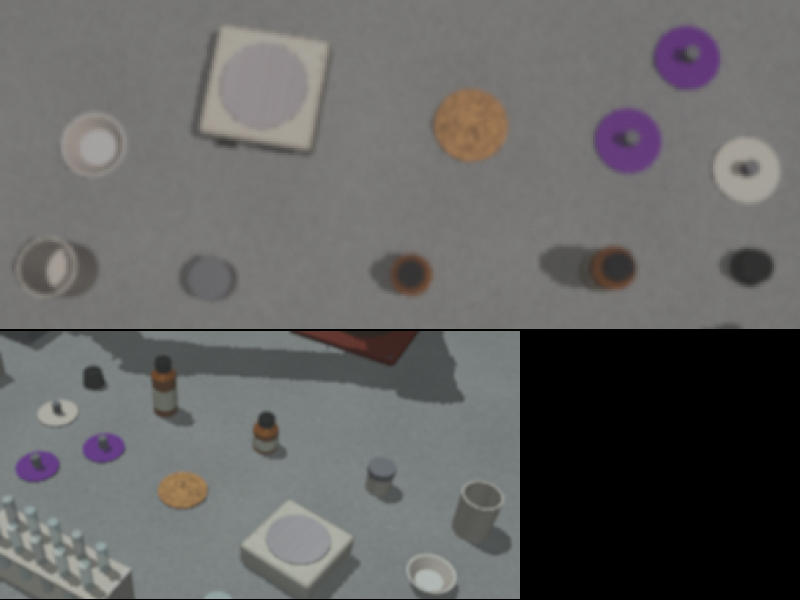

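The crop confirms that the taller amber bottle is the right-hand one, at top px (342,233), with the tall body in the scene view. The cover meant is the white knobbed disc at (397,192). The other two are purple. The beaker rim centre is about (100,233.5), the jar lid about (168.8,238.2) and the plate (192.2,156.5). I'll start moving toward the beaker.

Emit:
carry_out --steps '[[[85,0.79,-0.41,0,0,0,-1],[85,0.79,-0.41,0,0,0,-1],[85,0.79,-0.41,0,0,0,-1],[85,0.79,-0.41,0,0,0,-1],[85,0.79,-0.41,0,0,0,-1]]]' --force 30

```text
clock: 0.72
ee_pos: [0.423, -0.3989, 0.2312]
tool_rot: [-2.763, -1.493, -0.002]
force: [-0.7, -0.2, -0.1]
gripper_width: 0.085
grip_force: 0.0
```

Run:
```python
from h import *
c=cams.calibration("top")
print(onz(c,100,233.5,.075),onz(c,168.8,238.2,.048))
print(togo((.5,-.2,.23)))
```

```text
[0.44330793 0.36896344 0.075     ] [0.4362627  0.21451646 0.048     ]
(array([ 0.834, -0.178,  0.006]), np.float64(-33.2), array([[ 0.548,  0.837,  0.   ],
       [ 0.837, -0.548,  0.001],
       [ 0.001, -0.   , -1.   ]]))
```

Emit:
carry_out --steps '[[[85,0.95,-0.2,0,0,0,-1],[85,0.95,-0.2,0,0,0,-1],[85,0.95,-0.2,0,0,0,-1],[85,0.95,-0.2,0,0,0,-1],[85,0.95,-0.2,0,0,0,-1]]]'

```text
clock: 1.35
ee_pos: [0.5115, -0.1726, 0.2313]
tool_rot: [-2.282, -2.158, -0.002]
force: [-0.1, -0.8, -0.4]
gripper_width: 0.085
grip_force: 0.0
```

Run:
```python
from h import *
print(get_obs()["ee_pos"],togo((.5,.05,.23)))
```

```text
[ 0.51153174 -0.1726112   0.23131538] (array([ 0.886, -0.096,  0.006]), np.float64(-3.2), array([[ 0.056,  0.998,  0.   ],
       [ 0.998, -0.056,  0.001],
       [ 0.001,  0.   , -1.   ]]))
```

Emit:
carry_out --steps '[[[85,1,-0.06,0,0,0,-0.107],[85,1,-0.06,0,0,0,-0.107],[85,1,-0.06,0,0,0,-0.107],[85,1,-0.06,0,0,0,-0.107],[85,1,-0.06,0,0,0,-0.107]]]'

```text
clock: 1.98
ee_pos: [0.5104, 0.0775, 0.2315]
tool_rot: [-2.221, -2.221, -0.002]
force: [-0.2, -0.5, -0.4]
gripper_width: 0.0848
grip_force: 0.0
```

Emit:
carry_out --steps '[[[85,1,-0.2,0,0,0,0],[85,1,-0.2,0,0,0,0],[85,1,-0.2,0,0,0,0],[85,1,-0.2,0,0,0,0],[85,1,-0.2,0,0,0,0]]]'

```text
clock: 2.6
ee_pos: [0.4612, 0.327, 0.2311]
tool_rot: [-2.222, -2.219, -0.0]
force: [0.6, -0.3, 0.9]
gripper_width: 0.085
grip_force: 0.0
```

Run:
```python
from h import *
print(get_obs()["ee_pos"],togo((.443,.369,.12)))
c=cams.calibration("wrist");im=cams.camera("wrist");cv2.imwrite("pics/w1.png",im[:,:,::-1])
print(proj(c,(.443,.369,.075)),proj(c,(.436,.2145,.048)))
```

```text
[0.46117103 0.32701449 0.23106011] (array([ 0.167, -0.072,  0.445]), np.float64(-0.1), array([[ 0.001,  1.   , -0.001],
       [ 1.   , -0.001,  0.002],
       [ 0.002, -0.001, -1.   ]]))
[236.5177925  128.01336189] [234.38071557 272.94838756]
```

View pics/w1.png

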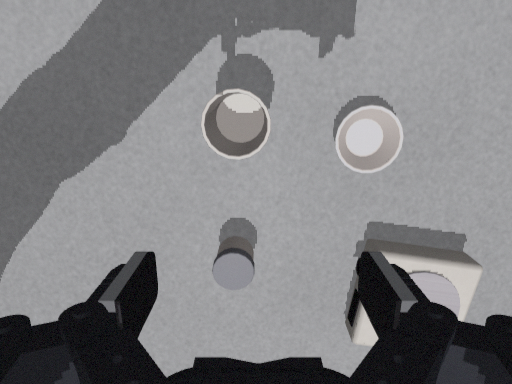

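The wrist view shows the beaker rim at (236,124), predicted (236.5,128), and the jar lid at (234,270), predicted (234,273). They agree to about 3 mm in y, so I'll take y 2 mm larger and go down to grasp.

Emit:
carry_out --steps '[[[85,0.176,-0.073,0.2,0,0,0],[85,0.176,-0.073,0.4,0,0,0],[85,0.176,-0.073,0.6,0,0,0],[85,0.176,-0.073,0.75,0,0,0],[85,0.176,-0.073,0.82,0,0,0],[50,0.176,-0.073,0.82,0,0,0],[50,0.176,-0.073,0.82,0,0,0],[50,0.176,-0.073,0.82,0,0,0],[50,0.176,-0.073,0.82,0,0,0],[50,0.176,-0.073,0.82,0,0,0]]]'

```text
clock: 3.9
ee_pos: [0.4448, 0.3687, 0.0274]
tool_rot: [2.227, 2.215, 0.003]
force: [0.5, -0.7, 6.4]
gripper_width: 0.0594
grip_force: 32.4
```

Emit:
carry_out --steps '[[[50,0,0,-0.15,0,0,0],[50,0,0,-0.3,0,0,0],[50,0,0,-0.45,0,0,0],[50,-0.1,0.1,-0.5,0,0,0],[50,-0.3,0.3,-0.5,0,0,0],[50,-0.5,0.5,-0.5,0,0,0],[50,-0.7,0.68,-0.5,0,0,0],[50,-0.81,0.765,-0.5,0,0,0],[50,-0.81,0.765,-0.5,0,0,0],[50,-0.81,0.765,-0.5,0,0,0]]]'

```text
clock: 5.15
ee_pos: [0.6338, 0.1652, 0.1511]
tool_rot: [-2.227, -2.214, 0.0]
force: [-0.7, 0.8, -1.1]
gripper_width: 0.0594
grip_force: 32.8
```

Run:
```python
from h import *
print(get_obs()["ee_pos"],togo((.636,.167,.076)))
c=cams.calibration("wrist");im=cams.camera("wrist");cv2.imwrite("pics/w2.png",im[:,:,::-1])
t=cams.camera("top");cv2.imwrite("pics/t2.png",cv2.resize(t[60:260,60:330,::-1],None,fx=2.9,fy=2.9,interpolation=3))
```

```text
[0.63381055 0.16524738 0.15113595] (array([0.007, 0.009, 0.301]), np.float64(-0.3), array([[ 0.006,  1.   , -0.001],
       [ 1.   , -0.006,  0.001],
       [ 0.001, -0.001, -1.   ]]))
```

View pics/w2.png

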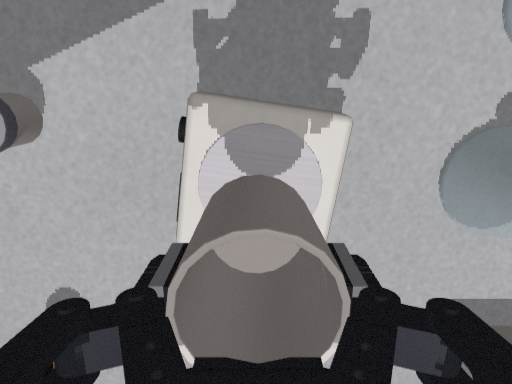

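The wrist view shows the beaker held upright, with the plate visible: left edge 198, right edge 323, top edge 123, so its centre is about (260.5,185). I'll cross-check that.

Run:
```python
from h import *
c=cams.calibration("wrist");print(onz(c,260.5,185.5,.048))
print(onz(c,259,303,.027+.0187+.1),proj(c,(.6359,.167,.048)))
```

```text
[0.63542557 0.1719947  0.048     ]
[0.63383355 0.13870148 0.1457    ] [261.15362434 191.96716774]
```

Emit:
carry_out --steps '[[[50,0.009,0.007,0.1,0,0,0],[50,0.009,0.007,0.2,0,0,0],[50,0.009,0.007,0.27,0,0,0],[50,0.009,0.007,0.295,0,0,0],[50,0.009,0.007,0.3,0,0,0],[50,0.009,0.007,0.3,0,0,0],[85,0.009,0.007,0.3,0,0,0],[85,0.009,0.007,0.3,0,0,0],[85,0.009,0.007,0.3,0,0,0],[85,0.009,0.007,0.3,0,0,0]]]'

```text
clock: 6.5
ee_pos: [0.6361, 0.1669, 0.0764]
tool_rot: [2.228, 2.215, 0.0]
force: [-0.8, -0.7, -0.8]
gripper_width: 0.0849
grip_force: 0.0
```

Emit:
carry_out --steps '[[[85,0,0,0,0,0,0],[85,0,0,-0.1,0,0,0],[85,0,0,-0.3,0,0,0],[85,0,0,-0.5,0,0,0],[85,-0.2,-0.05,-0.6,0,0,0],[85,-0.4,-0.1,-0.6,0,0,0],[85,-0.65,-0.15,-0.6,0,0,0],[85,-0.9,-0.2,-0.6,0,0,0],[85,-1,-0.2,-0.6,0,0,0],[85,-1,-0.2,-0.6,0,0,0]]]'

```text
clock: 7.75
ee_pos: [0.5842, -0.0861, 0.2262]
tool_rot: [2.233, 2.209, -0.001]
force: [-0.2, -0.3, 1.1]
gripper_width: 0.0852
grip_force: 0.0
```

Run:
```python
from h import *
print(get_obs()["ee_pos"])
t=cams.camera("top");cv2.imwrite("pics/t3.png",cv2.resize(t[110:210,140:260,::-1],None,fx=5,fy=5,interpolation=3))
c=cams.calibration("top");print(proj(c,(.6359,.167,.123)))
```

```text
[ 0.58420964 -0.08609427  0.22620861]
[187.19921459 148.94277298]
```

View pics/t3.png

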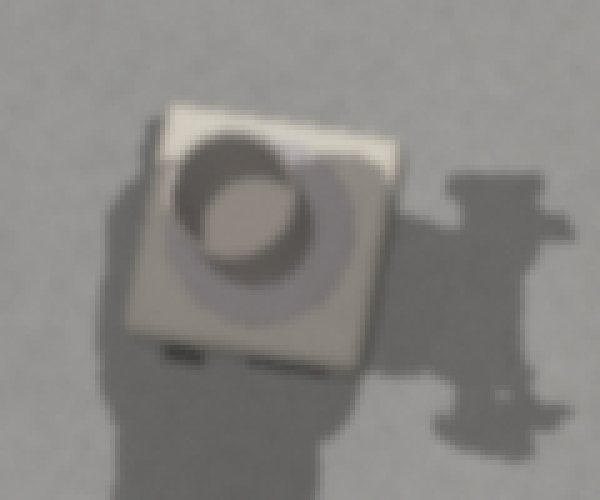

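The rim's left and top edges are at 172 and 130 in the crop. That puts its centre at about (187.6,149.2) in the full picture, against (187.2,148.9) for perfect centring, so the beaker is centred within about 1 mm. Next is the cover.

Emit:
carry_out --steps '[[[85,-0.25,-0.04,0,0,0,0],[85,-0.5,-0.06,0,0,0,0],[60,-0.75,-0.08,0,0,0,0],[40,-1,-0.08,0,0,0,0],[40,-1,-0.08,0,0,0,0],[40,-1,-0.08,0,0,0,0]]]'

```text
clock: 8.55
ee_pos: [0.5642, -0.3306, 0.2261]
tool_rot: [-2.225, -2.217, -0.002]
force: [1.4, 0.2, 0.7]
gripper_width: 0.0403
grip_force: 0.0
```

Run:
```python
from h import *
print(get_obs()["ee_pos"])
c=cams.calibration("wrist");im=cams.camera("wrist");cv2.imwrite("pics/w3.png",im[:,:,::-1])
h=cv2.cvtColor(im,cv2.COLOR_RGB2HSV);print(proj(c,(.5635,-.344,.004)))
for b in blobs((h[...,2]>185)&(h[...,1]<40),(0,0,512,384),300):print(b,onz(c,b[1],b[2],.004))
```

```text
[ 0.5641748  -0.33061575  0.22607055]
[257.04680601 173.0387104 ]
(3217, 255.38692390139335, 170.75710713009747, (223, 139, 66, 64)) [ 0.56171921 -0.34145734  0.004     ]
(1808, 260.60948782535684, 348.67338371116705, (217, 332, 100, 31)) [ 0.5667611  -0.57374981  0.004     ]
(1512, 499.452396373057, 202.11107512953367, (483, 161, 29, 78)) [ 0.83264909 -0.37856861  0.004     ]
```

View pics/w3.png

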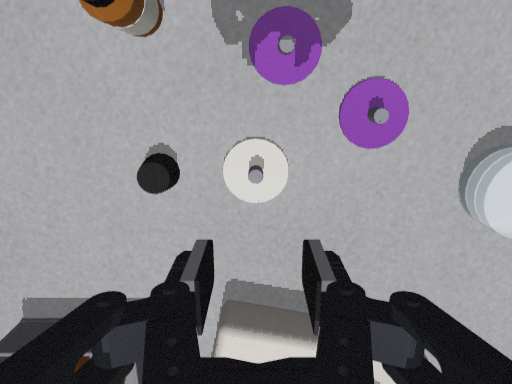

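The wrist view shows the white cover at (255,171), with the purple look-alikes at (285,45) and (378,112) and the stopper at (158,174). I'll descend on the white one's knob.

Emit:
carry_out --steps '[[[40,-0.05,-0.008,0.25,0,0,0],[40,-0.05,-0.008,0.5,0,0,0],[40,-0.05,-0.008,0.7,0,0,0],[40,-0.05,-0.008,0.82,0,0,0],[40,-0.05,-0.008,0.874,0,0,0],[40,-0.05,-0.008,0.874,0,0,0],[5,-0.05,-0.008,0.874,0,0,0],[5,-0.05,-0.008,0.874,0,0,0],[5,-0.05,-0.008,0.874,0,0,0],[5,-0.05,-0.008,0.874,0,0,0]]]'

```text
clock: 9.85
ee_pos: [0.5624, -0.3454, 0.0098]
tool_rot: [2.226, 2.213, 0.002]
force: [-0.2, 2.1, 6.7]
gripper_width: 0.0147
grip_force: 29.5
```

Emit:
carry_out --steps '[[[5,0,0,0,0,0,0],[5,0,0,-0.1,0,0,0],[5,0,0,-0.25,0,0,0],[5,0,0,-0.45,0,0,0],[5,0,0,-0.65,0,0,0],[5,0,0,-0.85,0,0,0],[5,0,0,-0.85,0,0,0]]]'

```text
clock: 10.72
ee_pos: [0.5632, -0.3461, 0.2261]
tool_rot: [2.222, 2.209, 0.003]
force: [-0.8, 0.6, -1.1]
gripper_width: 0.0147
grip_force: 29.4
```

Run:
```python
from h import *
print(get_obs()["ee_pos"],togo((.6355,.167,.2)))
c=cams.calibration("wrist");im=cams.camera("wrist");cv2.imwrite("pics/w4.png",im[:,:,::-1])
```

```text
[ 0.5631719  -0.346062    0.22610004] (array([2.054, 0.276, 0.097]), np.float64(-0.3), array([[ 0.006,  1.   ,  0.007],
       [ 1.   , -0.006, -0.005],
       [-0.005,  0.007, -1.   ]]))
```

View pics/w4.png

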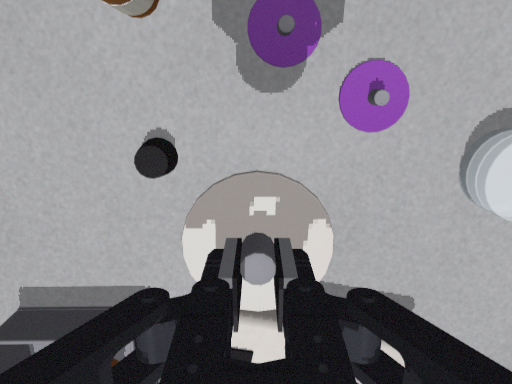

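Run:
```python
from h import *
c=cams.calibration("wrist")
for z in (.2203,.222):print(onz(c,257.5,246,z),[onz(c,u,246,z)[0].round(4) for u in(182,333)],onz(c,257.5,171,z)[1]-.036)
print(onz(c,286.5,23,.026))
```

```text
[ 0.56193174 -0.34094875  0.2203    ] [np.float64(0.5271), np.float64(0.5968)] -0.3414419760998527
[ 0.56193166 -0.34012905  0.222     ] [np.float64(0.5275), np.float64(0.5964)] -0.34103696577265113
[ 0.58949617 -0.21621001  0.026     ]
```

Emit:
carry_out --steps '[[[5,0.15,0.02,0,0,0,0],[5,0.35,0.05,0,0,0,0],[5,0.55,0.08,0,0,0,0],[5,0.75,0.11,0,0,0,0],[5,0.95,0.15,0,0,0,0],[5,1,0.15,0,0,0,0]]]'

```text
clock: 11.52
ee_pos: [0.5999, -0.0906, 0.2194]
tool_rot: [-2.22, -2.22, -0.001]
force: [0.1, -0.7, -0.6]
gripper_width: 0.0146
grip_force: 29.4
```

Emit:
carry_out --steps '[[[5,0.2,0.03,0,0,0,0],[5,0.4,0.06,0,0,0,0],[5,0.6,0.09,0,0,0,0],[5,0.8,0.12,0,0,0,0],[5,0.95,0.145,0,0,0,0],[5,1,0.145,0,0,0,0],[5,1,0.145,0,0,0,0],[5,1,0.145,0,0,0,0]]]'

```text
clock: 12.52
ee_pos: [0.638, 0.1519, 0.22]
tool_rot: [2.23, 2.212, -0.002]
force: [0.2, -0.5, -0.8]
gripper_width: 0.0144
grip_force: 29.4
```

Run:
```python
from h import *
print(get_obs()["ee_pos"],togo((.6365,.166,.1338)))
```

```text
[0.63802241 0.15189028 0.21995467] (array([ 0.057, -0.006,  0.345]), np.float64(-0.5), array([[ 0.008,  1.   , -0.   ],
       [ 1.   , -0.008, -0.001],
       [-0.001, -0.   , -1.   ]]))
```

Emit:
carry_out --steps '[[[5,0.057,-0.006,0.1,0,0,0],[5,0.057,-0.006,0.2,0,0,0],[5,0.057,-0.006,0.28,0,0,0],[5,0.057,-0.006,0.32,0,0,0],[5,0.057,-0.006,0.335,0,0,0],[5,0.057,-0.006,0.34,0,0,0],[5,0.057,-0.006,0.345,0,0,0],[5,0.057,-0.006,0.345,0,0,0]]]'

```text
clock: 13.52
ee_pos: [0.6365, 0.1688, 0.1345]
tool_rot: [2.228, 2.215, 0.001]
force: [-1.2, -0.5, -0.6]
gripper_width: 0.0145
grip_force: 29.4
```

Run:
```python
from h import *
print(get_obs()["ee_pos"],togo((.6365,.166,.1338)),get_obs()["force"])
cv2.imwrite("pics/w5.png",np.hstack([cams.camera("wrist")[:,:,::-1][:,80:430],cv2.resize(cams.camera("scene")[140:340,200:420,::-1],(422,384))]))
```

```text
[0.63650697 0.16879326 0.13450093] (array([-0.011,  0.   ,  0.003]), np.float64(-0.3), array([[ 0.006,  1.   ,  0.001],
       [ 1.   , -0.006,  0.   ],
       [ 0.   ,  0.001, -1.   ]])) [-1.24595812 -0.51972119 -0.61572758]
```

View pics/w5.png

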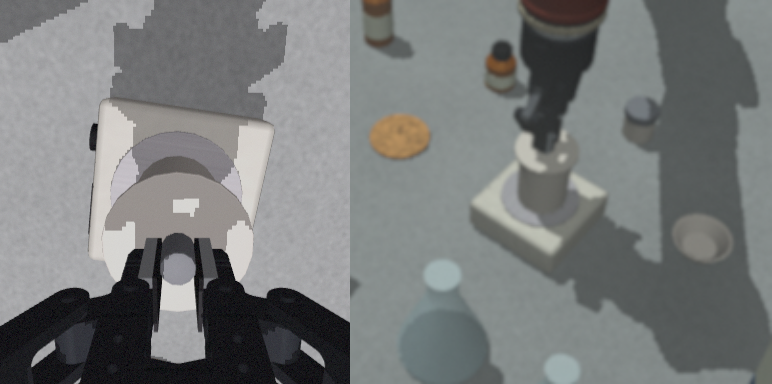

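The cover sits just over the beaker and is centred in both views (wrist crop centre about (178,245), scene crop (545,150)). I'll nudge it 2.5 mm, lower it slightly and release.

Emit:
carry_out --steps '[[[5,-0.01,0,0,0,0,0],[5,-0.01,0,0.004,0,0,0],[5,-0.01,0,0.007,0,0,0],[5,-0.01,0,0.007,0,0,0],[42,-0.01,0,0.007,0,0,0],[42,-0.01,0,0.007,0,0,0],[42,-0.01,0,0.007,0,0,0],[42,-0.01,0,0.007,0,0,0]]]'

```text
clock: 14.62
ee_pos: [0.6363, 0.1662, 0.1322]
tool_rot: [-2.228, -2.215, 0.0]
force: [-0.1, 0.5, -0.4]
gripper_width: 0.0421
grip_force: 0.0
```

Emit:
carry_out --steps '[[[42,0,0,-0.05,0,0,0],[42,0,0,-0.2,0,0,0],[42,0,0,-0.4,0,0,0],[60,-0.25,-0.15,-0.4,0,0,0],[85,-0.5,-0.3,-0.4,0,0,0],[85,-0.75,-0.45,-0.4,0,0,0],[85,-1,-0.65,-0.4,0,0,0],[85,-1,-0.65,-0.4,0,0,0]]]'

```text
clock: 15.62
ee_pos: [0.471, -0.0849, 0.2334]
tool_rot: [2.228, 2.212, 0.0]
force: [0.1, -0.3, 0.3]
gripper_width: 0.0849
grip_force: 0.0
```

Run:
```python
from h import *
print(get_obs()["ee_pos"],togo((.454,-.185,.235)))
cv2.imwrite("pics/t6.png",np.hstack([cv2.resize(cams.camera("top")[110:200,150:240,::-1],(400,400),interpolation=3),cv2.resize(cams.camera("scene")[180:280,250:350,::-1],(400,400),interpolation=3)]))
c=cams.calibration("top");print(proj(c,(.6359,.167,.127)),proj(c,(.6359,.167,.149)))
```

```text
[ 0.47099635 -0.08489337  0.23339133] (array([-0.401, -0.065, -0.006]), np.float64(-0.4), array([[ 0.007,  1.   ,  0.001],
       [ 1.   , -0.007, -0.001],
       [-0.001,  0.001, -1.   ]]))
[186.91087522 148.51635771] [185.2818576  146.10725908]
```

View pics/t6.png

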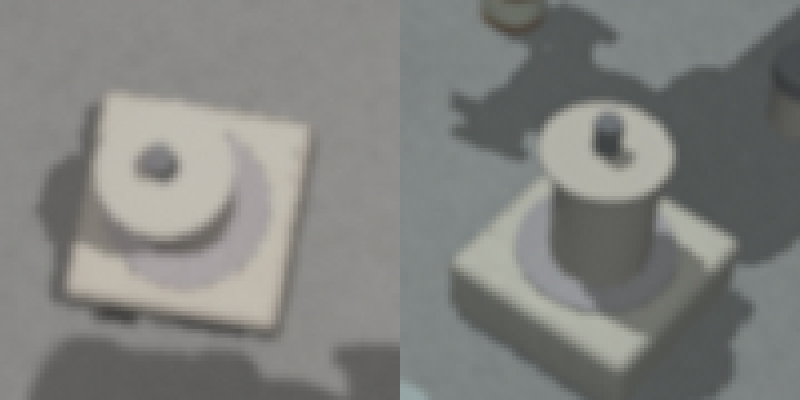

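The knob is at (185.3,146.5), expected (185.3,146.1), so the cover lies flat and centred. Next is the tall bottle.

Emit:
carry_out --steps '[[[85,-0.2,-0.03,0,0,0,0],[85,-0.393,-0.066,0,0,0,0],[85,-0.393,-0.066,0.1,0,0,0],[85,-0.393,-0.066,0.3,0,0,0],[85,-0.393,-0.066,0.5,0,0,0],[85,-0.393,-0.066,0.68,0,0,0],[85,-0.393,-0.066,0.75,0,0,0],[85,-0.393,-0.066,0.75,0,0,0],[35,-0.393,-0.066,0.75,0,0,0],[35,-0.393,-0.066,0.75,0,0,0]]]' --force 40

```text
clock: 16.98
ee_pos: [0.4563, -0.1815, 0.0464]
tool_rot: [2.226, 2.213, 0.001]
force: [-1.1, -0.4, 0.5]
gripper_width: 0.0512
grip_force: 0.2
```

Emit:
carry_out --steps '[[[35,0,0,0,0,0,0],[35,0,0,0,0,0,0],[35,0,0,0,0,0,0],[35,0,0,0,0,0,0]]]'

```text
clock: 17.48
ee_pos: [0.4558, -0.1816, 0.0462]
tool_rot: [2.227, 2.213, -0.0]
force: [-2.5, 0.6, 8.8]
gripper_width: 0.0442
grip_force: 38.9
```

Emit:
carry_out --steps '[[[35,0,0,-0.12,0,0,0],[35,0,0,-0.28,0,0,0],[35,0.1,0.12,-0.32,0,0,0],[35,0.25,0.28,-0.32,0,0,0],[35,0.4,0.45,-0.32,0,0,0],[35,0.52,0.58,-0.32,0,0,0],[35,0.542,0.605,-0.32,0,0,0],[35,0.542,0.605,-0.32,0,0,0],[35,0.542,0.605,-0.32,0,0,0]]]'

```text
clock: 18.6
ee_pos: [0.6065, -0.0481, 0.1249]
tool_rot: [2.23, 2.213, -0.002]
force: [0.2, -1.0, -1.5]
gripper_width: 0.0435
grip_force: 40.9
```

Run:
```python
from h import *
print(get_obs()["ee_pos"],togo((.607,-.046,.052)))
c=cams.calibration("wrist");im=cams.camera("wrist");cv2.imwrite("pics/w7.png",im[:,:,::-1])
print(proj(c,(.607,-.0475,.005)))
h=cv2.cvtColor(im,cv2.COLOR_RGB2HSV)
print(blobs((h[...,1]>90)&(h[...,0]<25)&(h[...,2]>120),(0,0,512,384),100)[:3])
```

```text
[ 0.60652717 -0.04806199  0.12485353] (array([0.009, 0.002, 0.291]), np.float64(-0.4), array([[ 0.008,  1.   , -0.001],
       [ 1.   , -0.008, -0.001],
       [-0.001, -0.001, -1.   ]]))
[258.32140713 185.73790453]
[(5480, 256.7782409130381, 178.99478972832154, (207, 136, 100, 84)), (4528, 258.05959055659383, 305.3040106549805, (201, 262, 116, 85)), (1424, 14.888553390063135, 113.70875651935218, (0, 78, 36, 67))]
```

View pics/w7.png

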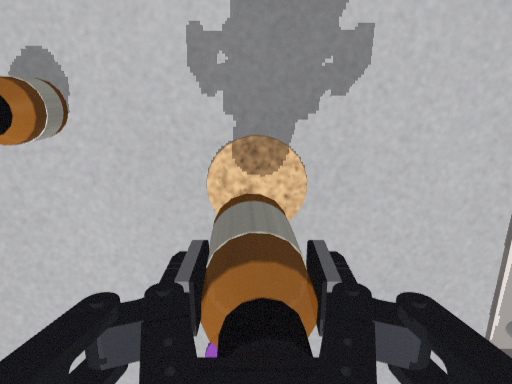

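The bottle is held upright. The mat centre is about (256.7,185.7), expected (258.3,185.7). Lowering it now.

Emit:
carry_out --steps '[[[35,0.006,0,0.12,0,0,0],[35,0.006,0,0.22,0,0,0],[35,0.006,0,0.27,0,0,0],[35,0.006,0,0.285,0,0,0],[35,0.006,0,0.29,0,0,0],[35,0.006,0,0.292,0,0,0],[35,0.006,0,0.292,0,0,0],[85,0.006,0,0.292,0,0,0],[85,0.006,0,0.292,0,0,0],[85,0.006,0,0.292,0,0,0]]]'

```text
clock: 19.9
ee_pos: [0.6075, -0.0449, 0.052]
tool_rot: [2.228, 2.215, 0.0]
force: [-0.5, 0.4, 0.1]
gripper_width: 0.0851
grip_force: 0.0
```

Emit:
carry_out --steps '[[[85,0,0,0,0,0,0],[85,0,0,-0.15,0,0,0],[85,0,0,-0.35,0,0,0],[85,0,0,-0.6,0,0,0],[85,0.1,-0.2,-0.7,0,0,0],[85,0.35,-0.35,-0.7,0,0,0],[85,0.6,-0.5,-0.7,0,0,0],[85,0.75,-0.65,-0.7,0,0,0],[85,0.75,-0.65,-0.7,0,0,0]]]'

```text
clock: 21.02
ee_pos: [0.4435, 0.147, 0.2273]
tool_rot: [2.22, 2.221, 0.0]
force: [0.5, -0.8, 0.6]
gripper_width: 0.0853
grip_force: 0.0
```

Run:
```python
from h import *
print(get_obs()["ee_pos"],togo((.436,.2155,.024)))
im=cams.camera("top");cv2.imwrite("pics/t8.png",im[:,:,::-1]);h=cv2.cvtColor(im,cv2.COLOR_RGB2HSV);V=h[...,2]
c=cams.calibration("top");print(proj(c,(.607,-.0475,.110)))
for b in blobs(V<50,(265,140,305,185)):print(b,onz(c,b[1],b[2],.11))
```

```text
[0.4435144  0.14703585 0.22733225] (array([ 0.274, -0.031,  0.813]), np.float64(0.0), array([[-0.   ,  1.   ,  0.001],
       [ 1.   ,  0.   , -0.001],
       [-0.001,  0.001, -1.   ]]))
[281.33050803 164.23964268]
```

Emit:
carry_out --steps '[[[85,0.274,-0.031,0.15,0,0,0],[85,0.274,-0.031,0.35,0,0,0],[85,0.274,-0.031,0.55,0,0,0],[85,0.274,-0.031,0.74,0,0,0],[85,0.274,-0.031,0.81,0,0,0],[35,0.274,-0.031,0.81,0,0,0],[35,0.274,-0.031,0.81,0,0,0],[35,0.274,-0.031,0.81,0,0,0],[35,0.274,-0.031,0.81,0,0,0],[35,0.274,-0.031,0.81,0,0,0]]]' --force 30

```text
clock: 22.32
ee_pos: [0.44, 0.2125, 0.0263]
tool_rot: [2.227, 2.213, 0.004]
force: [-0.9, -0.3, 6.4]
gripper_width: 0.0439
grip_force: 29.9
```

Emit:
carry_out --steps '[[[35,0,0,-0.1,0,0,0],[35,0,0,-0.3,0,0,0],[35,0,0,-0.5,0,0,0],[35,0,0,-0.5,0,0,0],[35,0,0,-0.5,0,0,0]]]'

```text
clock: 22.95
ee_pos: [0.4388, 0.2118, 0.1498]
tool_rot: [2.227, 2.214, 0.001]
force: [-0.2, 0.6, -1.1]
gripper_width: 0.0437
grip_force: 31.0
```

Run:
```python
from h import *
print(get_obs()["ee_pos"],togo((.6213,.0595,.0)))
im=cams.camera("top");cv2.imwrite("pics/t9.png",im[:,:,::-1]);V=cv2.cvtColor(im,cv2.COLOR_RGB2HSV)[...,2]
c=cams.calibration("top")
for b in blobs(V<65,(265,140,305,185)):print(b,onz(c,b[1],b[2],.11))
w=cams.camera("wrist")[:,:,::-1];cv2.imwrite("pics/m9.png",np.hstack([cv2.resize(w,(400,300)),cv2.resize(im[110:260,140:340,::-1],(400,300))]))
```

```text
[0.43881348 0.21179901 0.14977912] (array([-0.604,  0.733,  0.601]), np.float64(-0.4), array([[ 0.006,  1.   ,  0.002],
       [ 1.   , -0.006, -0.   ],
       [-0.   ,  0.002, -1.   ]]))
(74, 282.39639639639637, 165.55855855855856, (13, 21, 10, 10)) [ 0.60397023 -0.04996327  0.11      ]
```

View pics/m9.png

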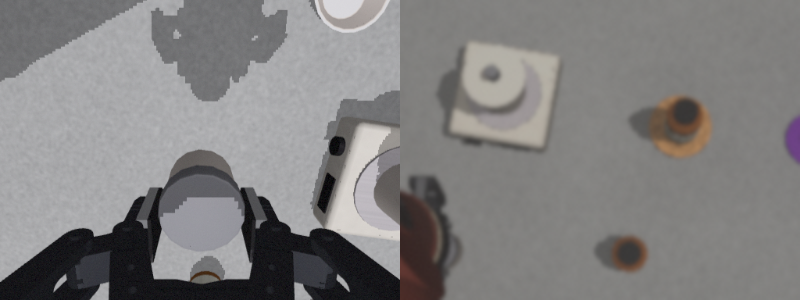

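The jar is held upright. The bottle cap measures (0.604,-0.050), within about 3 mm of the mat centre. I'll carry the jar to the midpoint, moving sideways first.

Emit:
carry_out --steps '[[[35,-0.2,0.05,0,0,0,0],[35,-0.4,0.15,0,0,0,0],[35,-0.58,0.3,0,0,0,0],[35,-0.62,0.5,0,0,0,0],[35,-0.62,0.68,0,0,0,0],[35,-0.62,0.73,0,0,0,0],[35,-0.62,0.73,0.2,0,0,0],[35,-0.62,0.73,0.38,0,0,0],[35,-0.62,0.73,0.46,0,0,0],[35,-0.62,0.73,0.48,0,0,0]]]'

```text
clock: 24.3
ee_pos: [0.6193, 0.0562, 0.0284]
tool_rot: [-2.226, -2.214, 0.002]
force: [0.1, -0.2, -0.7]
gripper_width: 0.044
grip_force: 31.1
```

Run:
```python
from h import *
print(get_obs()["ee_pos"],togo((.6213,.057,.0268)))
```

```text
[0.61929175 0.05624079 0.02841342] (array([0.003, 0.008, 0.006]), np.float64(-0.3), array([[ 0.005,  1.   , -0.002],
       [ 1.   , -0.005,  0.   ],
       [ 0.   , -0.002, -1.   ]]))
```

Emit:
carry_out --steps '[[[35,0.003,0.008,0.004,0,0,0],[35,0.003,0.008,0.007,0,0,0],[35,0.003,0.008,0.007,0,0,0],[80,0.003,0.008,0.007,0,0,0],[80,0.003,0.008,0.007,0,0,0],[80,0.003,0.008,0.007,0,0,0],[80,0.003,0.008,0.007,0,0,0]]]'

```text
clock: 25.18
ee_pos: [0.6222, 0.0567, 0.0276]
tool_rot: [-2.228, -2.215, -0.0]
force: [-0.1, -0.8, 0.6]
gripper_width: 0.0798
grip_force: 0.0
```

Emit:
carry_out --steps '[[[80,0,0,-0.1,0,0,0],[80,0,0,-0.3,0,0,0],[80,0,0,-0.5,0,0,0],[80,0,0,-0.7,0,0,0],[80,0,-0.25,-0.8,0,0,0],[80,0,-0.5,-0.8,0,0,0],[80,0,-0.7,-0.8,0,0,0],[80,0,-0.7,-0.8,0,0,0]]]'

```text
clock: 26.18
ee_pos: [0.4443, 0.0576, 0.228]
tool_rot: [2.225, 2.213, -0.003]
force: [0.9, -0.1, 0.5]
gripper_width: 0.0801
grip_force: 0.0
```

Run:
```python
from h import *
t=cams.camera("top")[:,:,::-1];s=cams.camera("scene")[:,:,::-1]
c=cams.calibration("top");print(get_obs()["ee_pos"],[proj(c,p) for p in((.6213,.0595,.048),(.607,-.0475,.11),(.636,.167,.149))])
cv2.imwrite("pics/m10.png",np.hstack([cv2.resize(t[110:210,150:310],(400,250),interpolation=3),cv2.resize(s[120:280,190:446],(400,250),interpolation=3)]))
```

```text
[0.44737364 0.05745129 0.22816864] [array([236.0446109 , 162.95705575]), array([281.33050803, 164.23964268]), array([185.28380252, 146.06316413])]
```

View pics/m10.png

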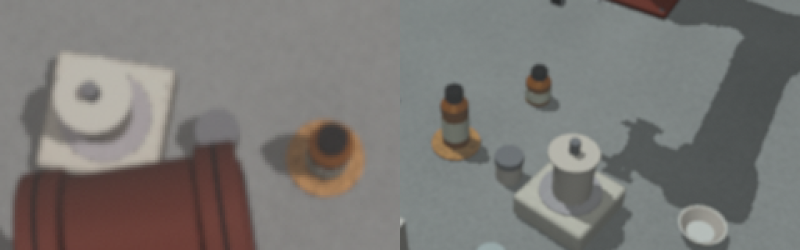

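The jar lid is at about (236.4,162.4), expected (236.0,163.0). The bottle stands on the mat, the cover is on the beaker, and the arm is clear of everything. Handing in.

```bash
python3 -c "
from bench import bot
print(bot.finish_job())"
```

```text
the job is handed in; nothing more can be done
None
```

I handed the job in at about 26 s, with the covered beaker on the stirrer plate, the tall bottle on the mat and the jar midway between them; the last camera views put each within about 4 mm of its target, but the hand-in returned no verdict.

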